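# Press the parts-jar caps home on a watchmaker's bench

## Robot

A 6-joint arm with a two-finger parallel gripper is mounted at the origin on the work surface. World frame = base frame: x ahead of the robot, y to its left, z up, the work surface at z = 0. Lengths are in m, angles in rad, forces in N, time in s.
With the tool pointing down it reaches from about 0.3 to 0.875 m from the base axis. Payload 6.4 kg.
Tool frame: the origin (TCP) lies on the centre line of the jaws, within the pads' length; the fingertips stand 17 mm ahead of it and the grasp point (between the pads) lies 2 mm behind it; z points along the fingers, y is the direction in which the jaws open and shut (so a half turn about z gives the same grasp; the last joint's range is limited). The gripper opens to 88 mm and grips with 3 to 60 N. Pads are 18 mm wide; open, the fingers measure 123 mm over their backs; the gripper's body (75 mm by 187 mm) begins 45 mm behind the grasp point.
Start: joints at [0.998, 0.181, 1.607, -0, 1.354, -0.206], TCP at [0.206, 0.537, 0.256] pointing down, gripper open.
Joint ranges: [-2.99, 2.99], [-0.89, 2.07], [0.3, 2.58], [-1.14, 4.28], [0, 2.63], [-3.12, 3.12]. Speed limits (rad/s): [2.57, 2.57, 3.01, 3.14, 3.14, 3.14].

## Interface

Orientations are given as a unit quaternion [w, x, y, z].
In Python, from bench import env, vision, ticket gives the robot as it stands.
- The arm moves only by the shell command python3 -m inch 'ROWS' [OPENING]. ROWS is a JSON object of lists of equal length, an entry for each row: "linear": the shift along the tool's x, y, z in units of 50 mm (1.0 is 50 mm), a list of three; "rot": the turn, a rotation vector about the tool's x, y, z in units of 6 degrees (1.0 is 6 degrees), a list of three. In form: {"linear": [[tx, ty, tz], ...], "rot": [[ax, ay, az], ...]}. A call has 1 to 20 rows; each row shifts and turns the commanded pose from where the row before left it, along the tool's axes as they then stand; what a row does not reach is not made up. A row lasts 1/10 s, in which the tool goes at most 50 mm and 8.59 degrees, less where a joint would pass 70% of its speed; a pose out of reach is approached as far as the arm can. A call is refused whole if a number of a shift passes 1 or a number of a turn 1, either way. A call with a gripper value outside its range is refused whole. OPENING is the closure, from 0 (fully open) to 1 (shut), set as the call begins (- or left out, the last holds). The fingers move at their own pace and stop on an object; the grip force is fixed at half the most. Time passes only in rows, so rows that do not move let the fingers close. It gives the time, the measured TCP pose, the force and the opening at its end, in the units of the state.
- env.get_state(): the state, without advancing time (a new reading comes with each control period).
- vision.camera(name): name is "scene" or "top" or "wrist"; returns a dict with "pixels" (384x512x3 uint8, red, green, blue), "K" (3x3 intrinsics, pixels), "dist" ([k1, k2, p1, p2, k3] as OpenCV has them; the pictures are not rectified), "R" (3x3) and "t" (3): a world point X has camera coordinates R X + t. Camera axes: x right, y down, z forward; pixel columns grow to the right and rows downward; lengths in m; the calibration is good to about 2 mm. A picture is of the moment at which its call begins. There is no depth.
- ticket.close_job(): hands the job in, once; it reports no verdict.
The state is a dict: "time_s": time; "qpos": joint angles; "qvel": joint speeds; "effort": joint torques, N m; "tcp_pos": TCP position; "tool_rot": TCP orientation; "force": force on the tool from outside, world axes, zero at the start; "torque": the same for the moment, N m; "opening": finger opening in m.
Only numpy, scipy, OpenCV 4.12 (cv2) and the standard library are available. Lean on these libraries where they do the work, as an engineer would, in place of code of your own. Each camera call takes 0.05 s, during which the arm holds its last target.

## Task

On the repair bench stand three glass jars of clock parts with plain steel push-on caps. The caps of the wide low jar and of the tall narrow jar were only set on and stand about a centimetre proud, showing the dark rubber seal on the neck: press both straight down until they are fully home. The middle-sized jar is already closed; leave all three jars standing where they are.

Things in the scene. Friction and masses are not known exactly. Their poses are not given: they have to be found in the camera images.
- wide_lid_top (a point): Centre of the flat top of the steel cap of the wide low glass jar, which stands loose on the bench; z is up along the jar's axis. Cap 86 mm across, 18 mm high; jar 88 mm across, its glass shoulder 50 mm above the bench; while the cap is proud the dark rubber-covered neck (78 mm) shows between shoulder and cap. The cap's top is 77 to 80 mm above the bench at the start and 68 mm when home.
- wide_lid (a joint): How far the wide low jar's cap has been pushed down, in m: 0 to 0.003 at the start, 0.012 when fully home, where it stops dead. It slides straight down under a steady push of about 6 to 8 N (a push of 5 N does not move it), is stiff enough to stay where it is left and has no spring.
- tall_lid_top (a point): Centre of the flat top of the steel cap of the tall narrow glass jar, which stands loose on the bench; z is up along the jar's axis. Cap 56 mm across, 18 mm high; jar 58 mm across, its glass shoulder 98 mm above the bench; while the cap is proud the dark rubber-covered neck (48 mm) shows between shoulder and cap. The cap's top is 125 to 128 mm above the bench at the start and 116 mm when home.
- tall_lid (a joint): How far the tall narrow jar's cap has been pushed down, in m: 0 to 0.003 at the start, 0.012 when fully home, where it stops dead. It slides straight down under a steady push of about 6 to 8 N (a push of 5 N does not move it), is stiff enough to stay where it is left and has no spring.
- middle_lid_top (a point): Centre of the flat top of the steel cap of the middle-sized glass jar, already closed, cap 66 mm and jar 68 mm across, no neck showing; its cap's top is 88 mm above the bench. A bystander. The three jars stand at least 130 mm apart between centres, in any order from left to right.
Not all that is in view belongs to the job. What is shaped like the part that bears wide_lid_top but turquoise is not meant. Leave any pink look-alike of the part that bears tall_lid_top alone.

How it is judged:
By the outcome, as a careful person would: the job done as asked, in the order asked, and still so for the second after the job is handed in, with the robot touching nothing.
It also fails if it takes over 35 s, if anything falls off the work surface, if the arm or the gripper's body presses on something with over 40 N, if the wrist force passes 120 N, or if a joint passes its speed limit or range.

## Working session

There is one attempt and no reset: what is moved stays moved. The work goes in short steps, Python scripts to look and compute and a shell command to move; the robot and the scene stay as the last step left them, time stands still between calls to the robot, and variables do not carry over. Pictures are saved under pics/ and viewed, and the job is handed in when it is done.

```bash
mkdir -p pics; ls; python3 - <<'E'
from bench import env, vision
import cv2, numpy as np
for n in ("scene","top","wrist"):
    c=vision.camera(n); cv2.imwrite(f"pics/{n}0.png",c["pixels"][:,:,::-1])
    np.savez(f"pics/{n}0.npz",**{k:np.array(c[k]) for k in c})
    print(n,np.round(c["K"],1).tolist(),c["dist"],np.round(c["R"],3).tolist(),np.round(c["t"],3))
print(env.get_state())
E
```

```text
pics
scene [[365.5, 0.0, 259.1], [0.0, 365.5, 185.7], [0.0, 0.0, 1.0]] [-0.08917833  0.          0.          0.          0.        ] [[-0.116, 0.993, 0.012], [0.549, 0.074, -0.833], [-0.828, -0.09, -0.553]] [ 0.019 -0.183  1.388]
top [[491.5, 0.0, 258.9], [0.0, 491.5, 197.7], [0.0, 0.0, 1.0]] [-0.21626245  0.          0.          0.          0.        ] [[0.021, -1.0, -0.016], [-0.992, -0.019, -0.125], [0.124, 0.018, -0.992]] [0.021 0.537 0.995]
wrist [[290.7, 0.0, 255.2], [0.0, 290.7, 192.9], [0.0, 0.0, 1.0]] [-0.06996122  0.          0.          0.          0.        ] [[0.359, 0.933, -0.001], [0.899, -0.346, 0.269], [0.25, -0.098, -0.963]] [-0.573 -0.038  0.389]
{'time_s': 0.15, 'qpos': array([ 9.97687307e-01,  1.81368386e-01,  1.60774378e+00,  3.68914423e-05,
        1.35380053e+00, -2.06281368e-01]), 'qvel': array([ 0.00092479, -0.00131641, -0.00240691, -0.00029883, -0.00013608,
        0.0002401 ]), 'effort': array([ 8.60155105e-04, -4.34231973e+01, -3.42176628e+01,  7.02422485e-02,
        3.55832989e-02, -7.15986971e-05]), 'tcp_pos': array([0.20598456, 0.53643973, 0.2550349 ]), 'tool_rot': array([-2.67407686e-04,  1.82391071e-01,  9.83225844e-01, -6.03696598e-04]), 'force': array([ 0.24902626, -0.28797955, -0.31235709]), 'torque': array([-0.01258968,  0.02513329,  0.0121328 ]), 'opening': 0.08830093395861183}
```

View pics/scene0.png

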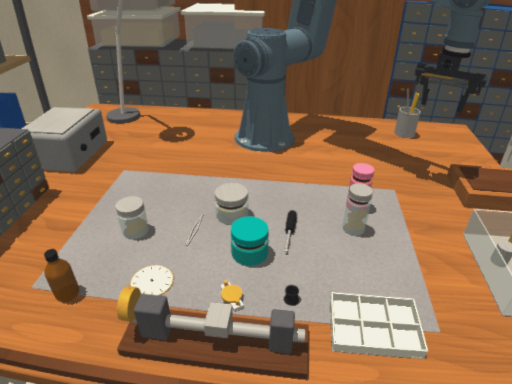

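View pics/top0.png

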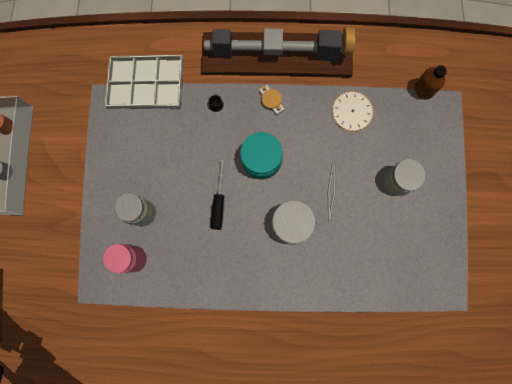

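View pics/wrist0.png

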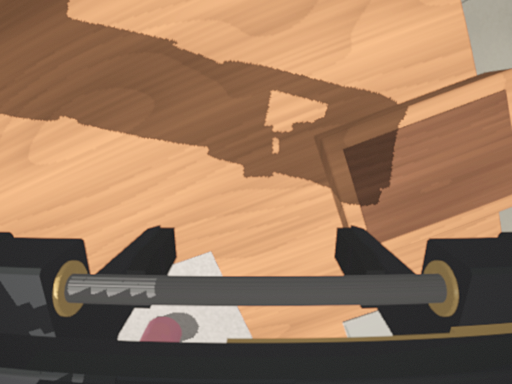

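Scene picture: steel caps at (232,192) low and wide, (131,206), and (360,192) tall. Look-alikes are turquoise at (250,235) and pink at (362,172). In the top picture the candidates are:
- **Wide:** steel (294,222) or turquoise (262,155).
- **Tall:** steel (130,209) or pink (120,259).
- **Middle:** steel (408,176).

Next I'll measure the caps and check close crops.

```bash
cat > h.py <<'E'
import numpy as np, cv2
def ray(c,uv,z):
    n=cv2.undistortPoints(np.array([[uv]],float),c["K"],c["dist"])[0,0]
    R,t=c["R"],c["t"]; C=-R.T@t; d=R.T@np.array([n[0],n[1],1]); return C+d*(z-C[2])/d[2]
def proj(c,X):
    return cv2.projectPoints(np.array(X,float).reshape(-1,1,3),cv2.Rodrigues(c["R"])[0],c["t"],c["K"],c["dist"])[0][:,0]
def ring(c,x,y,z,r):
    a=np.linspace(0,2*np.pi,60); return proj(c,np.c_[x+r*np.cos(a),y+r*np.sin(a),0*a+z])
E
python3 - <<'E'
from h import *
t=dict(np.load("pics/top0.npz")); s=dict(np.load("pics/scene0.npz"))
P={}
for n,uv,z in (("wide",(294,222),.078),("tall",(130,209),.126),("mid",(408,176),.088)):
    P[n]=ray(t,uv,z); print(n,P[n].round(4),"in scene",proj(s,P[n]).round(1))
ims=[]
R={"wide":.043,"tall":.028,"mid":.033}
for c in (t,s):
    row=[]
    for n in P:
        im=c["pixels"][:,:,::-1].copy(); u,v=proj(c,P[n])[0].round().astype(int)
        k=4; cr=cv2.resize(im[v-30:v+34,u-32:u+32],None,fx=k,fy=k,interpolation=cv2.INTER_CUBIC)
        q=(ring(c,*P[n],R[n])-[u-32,v-30]+.5)*k
        cv2.polylines(cr,[q.round().astype(np.int32)],1,(0,0,255),1); row.append(cr)
    ims.append(np.hstack(row))
cv2.imwrite("pics/crop1.png",np.vstack(ims))
E
```

```text
wide [ 0.4835 -0.0399  0.078 ] in scene [[230.  191.3]]
tall [0.4981 0.2792 0.126 ] in scene [[358.1 188.2]]
mid [ 0.5797 -0.2704  0.088 ] in scene [[130.1 202.8]]
```

View pics/crop1.png

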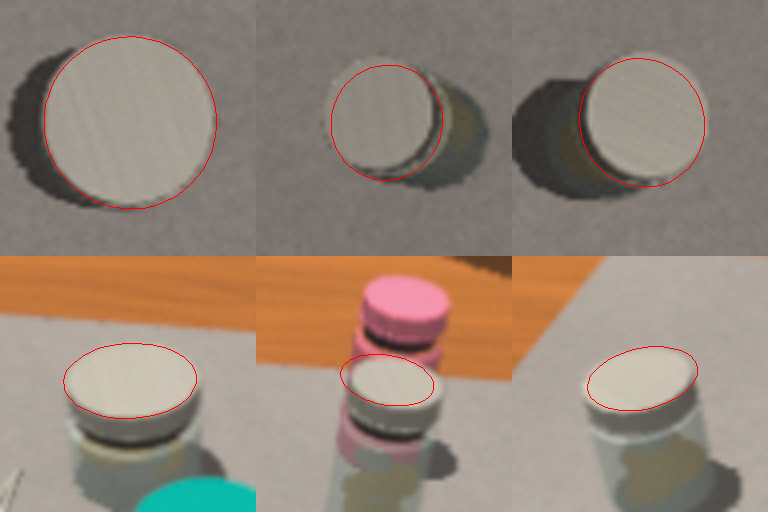

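The crops show that the wide (230,191 in scene) and tall (358,188) steel caps are proud, with dark rubber showing, and that the middle jar is closed. The pink and turquoise jars are separate. Next: refine the centres with both cameras, then work out the shift.

```bash
python3 - <<'E'
from h import *
t=dict(np.load("pics/top0.npz")); s=dict(np.load("pics/scene0.npz"))
from scipy.optimize import least_squares
a=lambda q,x,y,z:proj(q,[x,y,z])[0]
# top: cap-top centres from crop; scene likewise
# tall crop coords: top disc spans x 331-436? use threshold segmentation
for n,uv,z,r in (("wide",(294,222),.078,.043),("tall",(128.5,207.5),.126,.028),("mid",(409,174.5),.088,.033)):
    g=cv2.GaussianBlur(cv2.cvtColor(t["pixels"],cv2.COLOR_RGB2GRAY),(0,0),.7).astype(float)
    X0=ray(t,uv,z)
    best=None
    for dx in np.arange(-.01,.0101,.001):
        for dy in np.arange(-.01,.0101,.001):
            def m(rr):
                p=ring(t,X0[0]+dx,X0[1]+dy,z,rr).astype(np.float32)
                return cv2.remap(g.astype(np.float32),p[:,0],p[:,1],1).ravel()
            sc=np.mean(np.clip(m(r-.002)-m(r+.002),-60,60))
            if best is None or sc>best[0]: best=(sc,X0[0]+dx,X0[1]+dy)
    print(n,np.round(best,4),proj(s,[*best[1:],z]).round(1))
W=(.4835,-.040)
from bench import env
st=env.get_state();w,x,y,zz=st["tool_rot"]
from scipy.spatial.transform import Rotation as Ro
Rm=Ro.from_quat([x,y,zz,w]).as_matrix()
print("rows units",(Rm.T@(np.array([*W,.2])-st["tcp_pos"])/.05).round(3)); print(Rm.round(3))
E
```

```text
wide [36.5296  0.4845 -0.0389] [[230.3 191.5]]
tall [23.7381  0.5029  0.2844] [[360.5 189.5]]
mid [32.3732  0.5838 -0.2736] [[128.2 203.7]]
rows units [-9.316 -8.77   1.109]
[[-0.933  0.359 -0.001]
 [ 0.359  0.933 -0.001]
 [ 0.    -0.001 -1.   ]]
```

```bash
python3 -m inch '{"linear":[[-0.3,-0.28,0],[-0.53,-0.5,0],[-0.53,-0.5,0],[-0.53,-0.5,0],[-0.53,-0.5,0],[-0.53,-0.5,0],[-0.53,-0.5,0],[-0.53,-0.5,0],[-0.53,-0.5,0],[-0.53,-0.5,0],[-0.53,-0.5,0],[-0.53,-0.5,0],[-0.53,-0.5,0],[-0.53,-0.5,0],[-0.53,-0.5,0],[-0.53,-0.5,0],[-0.53,-0.5,0],[-0.55,-0.47,0],[0,0,0],[0,0,0]],"rot":[[0,0,0],[0,0,0],[0,0,0],[0,0,0],[0,0,0],[0,0,0],[0,0,0],[0,0,0],[0,0,0],[0,0,0],[0,0,0],[0,0,0],[0,0,0],[0,0,0],[0,0,0],[0,0,0],[0,0,0],[0,0,0],[0,0,0],[0,0,0]]}' 1
python3 - <<'E'
from bench import env
print(env.get_state())
E
```

```text
time_s: 2.15
tcp_pos: [0.4845, -0.0392, 0.2552]
tool_rot: [-0.001, 0.183, 0.983, 0.0]
force: [-1.1, 0.7, -0.4]
opening: 0.0002
{'time_s': 2.15, 'qpos': array([-3.25732272e-01, -2.04665001e-02,  1.82391208e+00,  3.57112113e-04,
        1.33964482e+00, -1.52804968e+00]), 'qvel': array([ 0.03272108, -0.018848  ,  0.02089016,  0.00194743,  0.00402292,
        0.00379269]), 'effort': array([ -1.1172659 , -32.45303035, -34.76234078,  -0.11497   ,
        -0.0455994 ,  -0.06439905]), 'tcp_pos': array([ 0.48445257, -0.03918417,  0.25521686]), 'tool_rot': array([-7.16883596e-04,  1.83239205e-01,  9.83068056e-01,  2.77646760e-04]), 'force': array([-1.08324168,  0.7255898 , -0.3682674 ]), 'torque': array([-0.01385819,  0.0108423 ,  0.0276997 ]), 'opening': 0.00021548494111120185}
```

```bash
python3 -m inch '{"linear":[[0,0,0.3],[0,0,0.6],[0,0,0.7],[0,0,0.6],[0,0,0.4],[0,0,0.3],[0,0,0.1],[0,0,0],[0,0,0]],"rot":[[0,0,0],[0,0,0],[0,0,0],[0,0,0],[0,0,0],[0,0,0],[0,0,0],[0,0,0],[0,0,0]]}'
python3 - <<'E'
from bench import vision
import cv2
for n in("scene","top"):
    c=vision.camera(n)
    im=c["pixels"][:,:,::-1]; u,v=(231,185) if n=="scene" else (294,222)
    cv2.imwrite(f"pics/w1_{n}.png",cv2.resize(im[v-50:v+50,u-50:u+50],None,fx=4,fy=4))
a=cv2.imread("pics/w1_scene.png");b=cv2.imread("pics/w1_top.png");cv2.imwrite("pics/w1.png",cv2.hconcat([a,b]))
E
```

```text
time_s: 3.05
tcp_pos: [0.4852, -0.0385, 0.1066]
tool_rot: [0.001, 0.182, 0.983, -0.0]
force: [-0.7, -0.7, -0.1]
opening: 0.0004
```

View pics/w1.png

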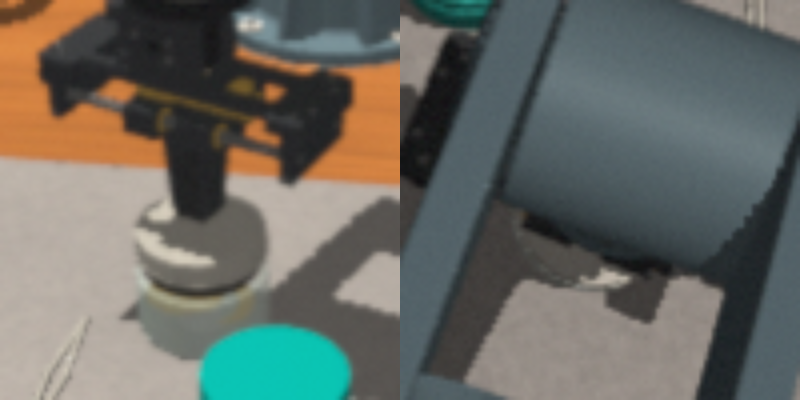

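The closed fingertips stand over the middle of the wide cap (about (200,215) in the left crop), and the neck is still dark. Pressing slowly now.

```bash
python3 -m inch '{"linear":[[0,0,0.06],[0,0,0.06],[0,0,0.06],[0,0,0.04],[0,0,0.04],[0,0,0.04],[0,0,0.02],[0,0,0]],"rot":[[0,0,0],[0,0,0],[0,0,0],[0,0,0],[0,0,0],[0,0,0],[0,0,0],[0,0,0]]}'
```

```text
time_s: 3.95
tcp_pos: [0.4847, -0.039, 0.0898]
tool_rot: [-0.0, 0.182, 0.983, -0.0]
force: [-2.0, -0.8, 3.5]
opening: 0.0003
```

```bash
python3 -m inch '{"linear":[[0,0,0.03],[0,0,0.03],[0,0,0.02],[0,0,0]],"rot":[[0,0,0],[0,0,0],[0,0,0],[0,0,0]]}'
```

```text
time_s: 4.35
tcp_pos: [0.4847, -0.0389, 0.0858]
tool_rot: [-0.0, 0.182, 0.983, -0.0]
force: [-1.5, 0.9, 3.8]
opening: 0.0004
```

```bash
python3 -m inch '{"linear":[[0,0,0.02],[0,0,0.02],[0,0,0]],"rot":[[0,0,0],[0,0,0],[0,0,0]]}'
```

```text
time_s: 4.65
tcp_pos: [0.4849, -0.039, 0.0852]
tool_rot: [-0.0, 0.182, 0.983, -0.0]
force: [-8.1, 1.7, 20.7]
opening: 0.0005
```

It has stopped dead: tip at 68 mm, 21 N. Lift off and look.

```bash
python3 -m inch '{"linear":[[0,0,-0.1],[0,0,-0.3],[0,0,-0.6],[0,0,-0.7],[0,0,-0.7],[0,0,-0.6],[0,0,-0.3],[0,0,0],[0,0,0]],"rot":[[0,0,0],[0,0,0],[0,0,0],[0,0,0],[0,0,0],[0,0,0],[0,0,0],[0,0,0],[0,0,0]]}'
python3 - <<'E'
from bench import vision,env
import cv2
from h import *
from scipy.spatial.transform import Rotation as Ro
c=vision.camera("scene");im=c["pixels"][:,:,::-1].copy();cv2.imwrite("pics/s2.png",im)
cr=[]
for u,v in((231,200),(360,200)): cr.append(cv2.resize(im[v-45:v+45,u-45:u+45],None,fx=4,fy=4))
cv2.imwrite("pics/s2c.png",np.hstack(cr))
s=env.get_state();w,x,y,z=s["tool_rot"];print(s["tcp_pos"],Ro.from_quat([x,y,z,w]).inv().apply(np.array([.5029,.2844,s["tcp_pos"][2]])-s["tcp_pos"])/.05)
E
```

```text
time_s: 5.55
tcp_pos: [0.4845, -0.0389, 0.248]
tool_rot: [-0.0, 0.182, 0.983, 0.0]
force: [0.0, -0.4, 0.3]
opening: 0.0007
[ 0.48413607 -0.03872216  0.24729922] [1.96788399e+00 6.16696239e+00 3.70775327e-03]
```

View pics/s2c.png

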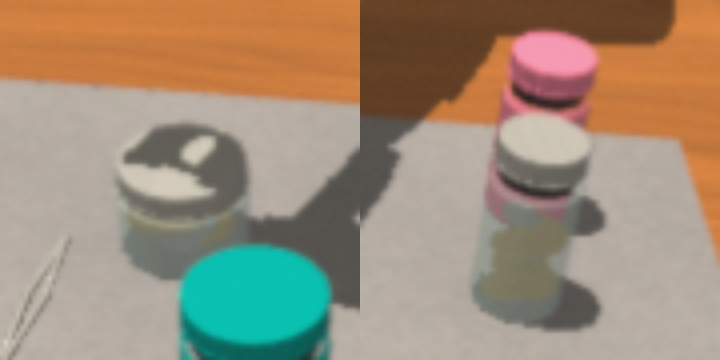

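On the left, the wide cap is home with no dark ring. On the right, the tall cap still shows its ring. Moving over the tall jar.

```bash
python3 -m inch '{"linear":[[0.08,0.24,0],[0.15,0.47,0],[0.15,0.47,0],[0.15,0.47,0],[0.15,0.47,0],[0.15,0.47,0],[0.15,0.47,0],[0.15,0.47,0],[0.15,0.47,0],[0.15,0.47,0],[0.15,0.47,0],[0.15,0.47,0],[0.14,0.47,0],[0.1,0.29,0],[0,0,0],[0,0,0],[0,0,0]],"rot":[[0,0,0],[0,0,0],[0,0,0],[0,0,0],[0,0,0],[0,0,0],[0,0,0],[0,0,0],[0,0,0],[0,0,0],[0,0,0],[0,0,0],[0,0,0],[0,0,0],[0,0,0],[0,0,0],[0,0,0]]}' 1
```

```text
time_s: 7.3
tcp_pos: [0.5033, 0.2836, 0.2484]
tool_rot: [-0.0, 0.183, 0.983, -0.0]
force: [0.1, 0.2, 0.3]
opening: 0.0008
```

```bash
python3 -m inch '{"linear":[[0,0,0.3],[0,0,0.5],[0,0,0.5],[0,0,0.3],[0,0,0.15],[0,0,0],[0,0,0]],"rot":[[0,0,0],[0,0,0],[0,0,0],[0,0,0],[0,0,0],[0,0,0],[0,0,0]]}'
python3 - <<'E'
from bench import vision
import cv2
c=vision.camera("scene");im=c["pixels"][:,:,::-1];u,v=360,185
cv2.imwrite("pics/t1.png",cv2.resize(im[v-50:v+50,u-50:u+50],None,fx=5,fy=5))
E
```

```text
time_s: 8.0
tcp_pos: [0.5041, 0.2844, 0.162]
tool_rot: [0.001, 0.182, 0.983, 0.0]
force: [-0.0, 0.1, 0.1]
opening: 0.0002
```

View pics/t1.png

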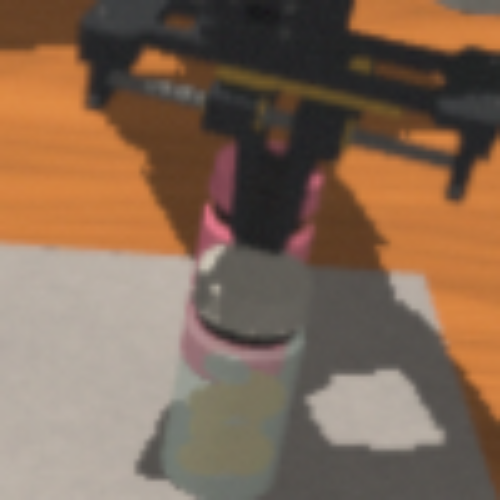

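The fingertip is near the crop's (265,245), with the cap centre at about (252,285). Checking for offset by projection.

```bash
python3 - <<'E'
from bench import env
from h import *
s=dict(np.load("pics/scene0.npz"));p=env.get_state()["tcp_pos"];print(p)
im=cv2.imread("pics/t1.png")
f=lambda q:((np.array(q)-[310,135]+.5)*5).round().astype(np.int32)
cv2.polylines(im,[f(ring(s,.5029,.2844,.126,.028))],1,(0,0,255))
cv2.polylines(im,[f(ring(s,p[0],p[1],p[2]-.017,.009))],1,(0,255,0))
cv2.polylines(im,[f(ring(s,p[0],p[1],.126,.009))],1,(255,0,0))
cv2.imwrite("pics/t1b.png",im)
E
```

```text
[0.50428309 0.28456226 0.16236522]
```

View pics/t1b.png

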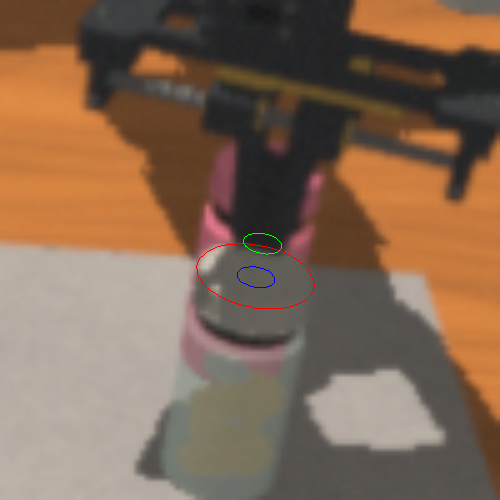

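The projections agree: the tip is centred on the cap to about 1–2 mm. Pressing.

```bash
python3 -m inch '{"linear":[[0,0,0.1],[0,0,0.1],[0,0,0.06],[0,0,0.04],[0,0,0.04],[0,0,0.04],[0,0,0.04],[0,0,0.04],[0,0,0.03],[0,0,0]],"rot":[[0,0,0],[0,0,0],[0,0,0],[0,0,0],[0,0,0],[0,0,0],[0,0,0],[0,0,0],[0,0,0],[0,0,0]]}'
```

```text
time_s: 9.05
tcp_pos: [0.5037, 0.2845, 0.1373]
tool_rot: [0.0, 0.182, 0.983, 0.0]
force: [-0.8, -0.7, 4.2]
opening: 0.0006
```

```bash
python3 -m inch '{"linear":[[0,0,0.03],[0,0,0.02],[0,0,0]],"rot":[[0,0,0],[0,0,0],[0,0,0]]}'
```

```text
time_s: 9.35
tcp_pos: [0.5036, 0.2845, 0.1347]
tool_rot: [0.0, 0.182, 0.983, 0.0]
force: [-1.4, -1.0, 5.1]
opening: 0.0002
```

```bash
python3 -m inch '{"linear":[[0,0,0.02],[0,0,0.02],[0,0,0.01],[0,0,0]],"rot":[[0,0,0],[0,0,0],[0,0,0],[0,0,0]]}'
```

```text
time_s: 9.75
tcp_pos: [0.5043, 0.2847, 0.1335]
tool_rot: [0.001, 0.182, 0.983, 0.001]
force: [-3.1, -1.8, 11.8]
opening: 0.0004
```

```bash
python3 -m inch '{"linear":[[0,0,0.015],[0,0,0]],"rot":[[0,0,0],[0,0,0]]}'
```

```text
time_s: 9.95
tcp_pos: [0.5048, 0.2848, 0.1335]
tool_rot: [0.001, 0.182, 0.983, 0.001]
force: [-4.2, -1.6, 16.0]
opening: 0.0008
```

Stopped dead (force up, no further travel). Lifting, then clearing to the side for the check.

```bash
python3 -m inch '{"linear":[[0,0,-0.1],[0,0,-0.3],[0,0,-0.6],[0,0,-0.6],[0,0,-0.6],[0,0,-0.4],[0.4,0.1,0],[0.5,0.3,0],[0.5,0.3,0],[0.5,0.3,0],[0.5,0.3,0],[0.5,0.3,0],[0.3,0.2,0],[0,0,0],[0,0,0]],"rot":[[0,0,0],[0,0,0],[0,0,0],[0,0,0],[0,0,0],[0,0,0],[0,0,0],[0,0,0],[0,0,0],[0,0,0],[0,0,0],[0,0,0],[0,0,0],[0,0,0],[0,0,0]]}'
python3 - <<'E'
from bench import vision,env
from h import *
rows=[]
for n,P in(("scene",((231,200),(360,200),(131,215))),("top",((294,222),(135,212),(405,178)))):
    c=vision.camera(n);im=c["pixels"][:,:,::-1].copy();cr=[]
    for (x,y,z,r) in ((.4845,-.0389,.068,.043),(.5029,.2844,.116,.028),(.5838,-.2736,.088,.033)):
        cv2.polylines(im,[ring(c,x,y,z,r).round().astype(np.int32)],1,(0,0,255))if n=="top" else 0
    for u,v in P: cr.append(cv2.resize(im[v-32:v+32,u-32:u+32],None,fx=4,fy=4))
    rows.append(np.hstack(cr))
cv2.imwrite("pics/end.png",np.vstack(rows))
E
```

```text
time_s: 11.45
tcp_pos: [0.3851, 0.4258, 0.26]
tool_rot: [-0.001, 0.182, 0.983, -0.001]
force: [-0.4, -0.3, -1.2]
opening: 0.0007
```

View pics/end.png

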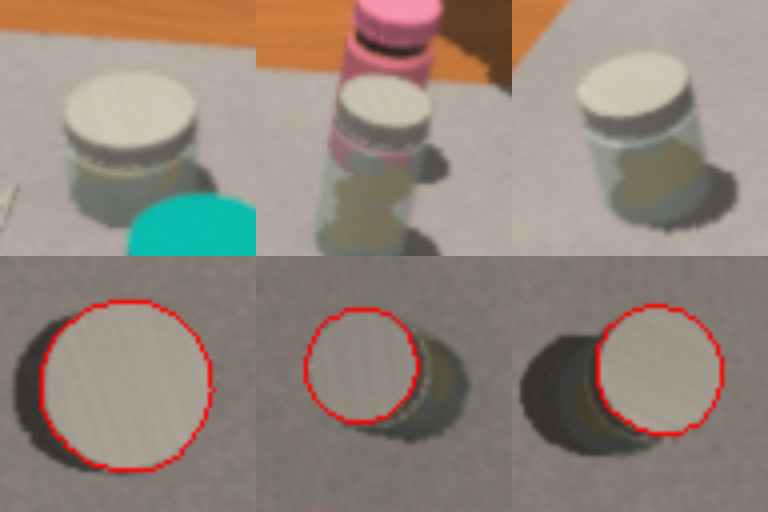

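Both caps are home with no dark ring, and the rings for the home heights fit at the original positions. Handing in.

```bash
python3 -c "
from bench import ticket
print(ticket.close_job())"
```

```text
the job is handed in; nothing more can be done
None
```

I pressed the wide low jar's cap home first, then the tall narrow one's, using the closed fingertips. I handed the job in at about 11.6 s on the robot's clock, with the arm lifted clear.

- **Stops:** Both caps stopped dead. The wide one stopped with the fingertip at about 68 mm and 21 N up. The tall one stopped at about 116.5 mm and 16 N, with no further travel when I pressed again.
- **Final pictures:** No dark rubber shows on either jar. Circles drawn at the home heights and the originally measured positions fit all three caps, so no jar has visibly moved. I didn't touch the middle, turquoise or pink jars.
- **Disagreements:** My first estimate of the tall cap's centre was about 7 mm off, and I corrected it before moving. The readings while the caps were sliding (3.5 to 5 N) were a little below the stated 6 to 8 N. No check failed.

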